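# Lay a straightedge to the bar and lock it with the bayonet hold-down key

## Robot

A 6-joint arm with a two-finger parallel gripper is mounted at the origin on the work surface. World frame = base frame: x ahead of the robot, y to its left, z up, the work surface at z = 0. Lengths are in m, angles in rad, forces in N, time in s.
With the tool pointing down it reaches from about 0.3 to 0.875 m from the base axis. Payload 6.4 kg.
Tool frame: the origin (TCP) lies midway between the tips of the shut fingers; the grasp point (between the pads) lies 19 mm behind it; z points along the fingers, y is the line along which they close (so a half turn about z gives the same grasp; the last joint's range is limited). The gripper opens to 85 mm and grips with 20 to 120 N. Pads are 22 mm wide; open, the fingers measure 114 mm over their backs; the gripper's body (76 mm by 85 mm) begins 54 mm behind the grasp point. The pads swing forward as they close: fully open they stand 13 mm farther back than shut.
Start: joints at [-1.363, 0.181, 1.607, -0, 1.354, -0.206], TCP at [0.231, -0.526, 0.231] pointing down, gripper open.
Joint ranges: [-2.99, 2.99], [-0.89, 2.07], [0.3, 2.58], [-1.14, 4.28], [0, 2.63], [-3.12, 3.12]. Speed limits (rad/s): [2.57, 2.57, 3.01, 3.14, 3.14, 3.14].

## Interface

Orientations are given as a unit quaternion [w, x, y, z].
In Python, from bench import status, camera, ctrl gives the robot as it stands. The module is installed in compiled form; this text tells all that it offers.
- The arm moves only by the shell command python3 -m handwheel 'ROWS'. ROWS is JSON, a list that holds one entry, the list of rows, each a list of 7 numbers: the opening, from -1 (shut) to 1 (fully open), then the shift along the tool's x, y, z in cm, then the turn, a rotation vector about the tool's x, y, z in degrees. A call has 1 to 10 rows; each row is the pose to reach, as a shift and turn from the pose commanded when the call began, along the tool's axes at that moment; what a row does not reach only later rows make up. A row lasts 1/8 s, in which the tool goes at most 62.5 mm and 10.7 degrees, less where a joint would pass 70% of its speed; a pose out of reach is approached as far as the arm can. A call with a gripper value outside its range is refused whole. The fingers move at their own pace and stop on an object; the grip force is fixed at half the most. Time passes only in rows, so rows that repeat a pose let the fingers close. It gives the time, the measured TCP pose, the force, the opening and the grip force at its end, in the units of the state.
- status.get_obs(): the state, without advancing time (a new reading comes with each control period).
- camera(name): name is "side" or "top" or "wrist"; returns a dict with "frame" (480x640x3 uint8, blue, green, red), "depth" (480x640 float32, m along the optical axis (not along the pixel's ray), 0 where there is no reading), "fx", "fy", "cx", "cy" (pixels), "dist" ([k1, k2, p1, p2, k3] as OpenCV has them; the pictures are not rectified), "extrinsics" (4x4, takes a point from camera to world coordinates); the wrist camera has in their place "hand_eye" (4x4, takes a point from camera to tool coordinates, whose origin is the TCP and whose axes are the flange's). Camera axes: x right, y down, z forward; pixel columns grow to the right and rows downward; lengths in m; the calibration is good to about 2 mm. A picture is of the moment at which its call begins: read the wrist's pose just before it.
- ctrl.hand_in(): hands the job in; it is judged then, once.
The state is a dict: "time_s": time; "q": joint angles; "dq": joint speeds; "joint_efforts": joint torques, N m; "eef_pos": TCP position; "eef_rot": TCP orientation; "wrist_force": force on the tool from outside, world axes, zero at the start; "torque": the same for the moment, N m; "opening": opening from 0.0 (shut) to 1.0 (fully open); "grasp_force": force on a finger pad.
Only numpy, scipy, OpenCV 4.12 (cv2) and the standard library are available. Lean on these libraries where they do the work, as an engineer would, in place of code of your own. Each camera call takes 0.05 s, during which the arm holds its last target. There are 200 camera calls.

## Task

Stand the long aluminium straightedge on the jig plate between the flat bar and the socket, flush against the bar's long edge with their ends level, and let go. Then take the hold-down key from its wooden rest, put it in the socket's slot with its arm pointing along the bar, away from the jig's middle, push it fully home against the spring and, keeping it down, turn it a quarter turn clockwise (seen from above) so that its arm lies over the straightedge. Finish while still gripping the key and holding it pressed fully home, and leave everything else where it lies.

Things in the scene. Friction and masses are not known exactly. Their poses are not given: they have to be found in the camera images.
- jig: fixed grey jig plate, x -80..80, y -130..140 mm in its own frame, top 6 mm up. Origin at table height (z 0). It carries a fixed flat bar and, on the robot's side of it, the socket block: 70 mm (y) x 60 mm (x), top 46 mm up. Between the bar (face x 30 mm) and the block (face x -12 mm) is the 42 mm wide lane. Straightedge in place: its origin at jig x 16, y 0, z 6 mm, its length along jig y
- bar_edge (a point): middle of the bar's long edge to lay against: the upright face at jig x 30 mm that looks to jig -x; this point is at the plate's top (z 6 mm); axes as the jig's. The plain aluminium bar is 240 mm long (jig y -120..120), 40 mm wide and 12 mm high (top 18 mm above the table)
- socket (a point): centre of the socket's mouth, on the block's top (jig x -42, y 85, z 46 mm); axes as the jig's. Keyhole in an 8 mm cover: bore 24 mm, slot 14 x 46 mm along jig y. The key's foot can turn only below the cover (plunger past 0.008), only clockwise from above, from along the slot to a stop at about 97 degrees; once turned, the cover keeps it from rising out
- plunger (a joint): spring plunger in the socket, metres: 0 at rest (top level with the cover's underside), grows as pushed down; 3 N at 0, 10 N at 0.014. The key's foot meets it with the flange 14 mm above the socket's top; flange flat on the top (fully home) reads 0.014; a turned key that is let go rises to 0.008
- straightedge: plain aluminium straightedge, 240 mm long (own x), 28 mm wide (own y), 44 mm high, about 0.35 kg, standing on the table at the right; sides and ends alike. Origin: centre of its underside. Grip it across its width at mid-length, near the top: in place it stands 32 mm proud of the bar
- key: hold-down key, ~0.2 kg, upright in the rest. Origin: on the axis at the flange's underside. z in mm: flange 56 across, 0..7; arm 16 wide, out to own x = 66, 7..15; black grip 44 long (x), 16 thick (y), 15..56, to be pinched across y; shank 20 round, down to -22; foot 40 long (x), 10 wide (y), -22..-14. Goes in with own x along jig +y; turned, own x is along jig +x, arm 3 mm over the straightedge
- toe (a point): underside of the key's arm near its end, 60 mm from the key's axis; axes as the key's
- rest: fixed wooden rest block 76 x 76 x 32 mm at the left, with a round hole of 46 mm in which the key hangs by its flange. Origin: centre of its underside
- offcut: short offcut of aluminium box section 110 x 28 x 28 mm; origin: centre of its underside; leave alone
- tape: roll of clear tape lying flat, 80 mm across, 22 mm high; origin: centre of its underside; leave alone
- mallet: hammer lying flat, handle towards its own -x; leave alone
- brush: hand brush lying flat, handle towards its own -x; leave alone
Mind the look-alikes: they are no part of the job. Leave any orange look-alike of the key alone. What is shaped like the straightedge but red is not meant.

How it is judged:
On the way, in this order (a step that is already met when the one before it is completed fails the run):
1. the straightedge lies flush against the bar's edge, ends level, and is let go (x of straightedge in the frame of jig between 0.0135 and 0.019 m and y of straightedge in the frame of jig between -0.015 and 0.015 m and z of straightedge in the frame of jig below 0.0085 m and angle between the x axis of straightedge and the y axis of jig, either way round below 0.018 rad and angle between straightedge's own z axis and vertical below 0.03 rad and contact force between the fingers and straightedge below 0.1 N and linear speed of straightedge below 0.02 m/s), for 0.2 s.
2. the key is through the slot and pushed down against the spring, arm along the bar (value of joint plunger above 0.0095 m and horizontal distance between key and socket below 0.006 m and angle between the x axis of key and the y axis of jig, either way round below 0.25 rad and y of toe in the frame of jig above 0.12 m), for 0.05 s.
At the end, for the whole second after the job is handed in: Straightedge on the plate, within 2.5 mm and 0.018 rad of flush to the bar, ends within 15 mm of the bar's; key in the socket, on axis (5 mm), upright (0.08 rad), flange within 3 mm of the top, plunger over 0.011 m, quarter turned (0.21 rad), arm over the straightedge, still and gripped (2 N) (x of straightedge in the frame of jig between 0.0135 and 0.019 m and y of straightedge in the frame of jig between -0.015 and 0.015 m and z of straightedge in the frame of jig below 0.0085 m and angle between the x axis of straightedge and the y axis of jig, either way round below 0.018 rad and angle between straightedge's own z axis and vertical below 0.03 rad and value of joint plunger above 0.011 m and z of key in the frame of socket below 0.003 m and horizontal distance between key and socket below 0.005 m and angle between the x axis of key and the x axis of jig, either way round below 0.21 rad and x of toe in the frame of jig above 0.008 m and angle between key's own z axis and vertical below 0.08 rad and contact force between the fingers and key above 2 N and linear speed of key below 0.02 m/s and angular speed of key below 0.15 rad/s); the arm keeps its last pose, push and grip.
It fails at once if one of the other things on the bench is shifted by more than 30 mm (distance of any of offcut, tape, mallet, brush from where it was at the start of the episode above 0.03 m).
It also fails if it takes over 67 s, if anything falls off the work surface, if the arm or the gripper's body presses on something with over 40 N, if the wrist force passes 120 N, or if a joint passes its speed limit or range.

## Working session

There is one attempt and no reset: what is moved stays moved. The work goes in short steps, Python scripts to look and compute and a shell command to move; the robot and the scene stay as the last step left them, time stands still between calls to the robot, and variables do not carry over. Pictures are saved under pics/ and viewed, at most 10 in all, crops included, and the job is handed in when it is done.

```bash
mkdir -p pics; cat > h.py <<'E'
import numpy as np, cv2, json
from bench import status, camera, ctrl
from scipy.spatial.transform import Rotation as R
def T():
    o=status.get_obs(); q=o['eef_rot']; M=np.eye(4); M[:3,:3]=R.from_quat([q[1],q[2],q[3],q[0]]).as_matrix(); M[:3,3]=o['eef_pos']; return M
def grab(n):
    t=T(); c=camera(n); c['X']=np.array(c['extrinsics']) if 'extrinsics' in c else t@np.array(c['hand_eye'])
    c['K']=np.array([[c['fx'],0,c['cx']],[0,c['fy'],c['cy']],[0,0,1]]); c['dist']=np.array(c['dist'],float); return c
def plane(c,px,z):
    p=cv2.undistortPoints(np.array(px,float).reshape(-1,1,2),c['K'],c['dist'])[:,0]
    d=np.c_[p,np.ones(len(p))]@c['X'][:3,:3].T; o=c['X'][:3,3]
    return o+d*((z-o[2])/d[:,2])[:,None]
def cloud(c):
    v,u=np.mgrid[0:480,0:640]; p=cv2.undistortPoints(np.stack([u,v],-1).reshape(-1,1,2).astype(float),c['K'],c['dist'])[:,0]
    d=c['depth'].reshape(-1,1); P=np.c_[p,np.ones(len(p))]*d
    W=P@c['X'][:3,:3].T+c['X'][:3,3]; W[d[:,0]==0]=np.nan; return W.reshape(480,640,3)
E
python3 - <<'E'
from h import *
import pickle
for n in('top','side'):
    c=grab(n); cv2.imwrite(f'pics/{n}0.png',c['frame']); pickle.dump(c,open(n+'.pkl','wb')); print(n,c['X'].round(3).tolist(),c['fx'])
c=grab('wrist');print(np.array(c['hand_eye']).round(3).tolist()); print(T().round(3).tolist(),status.get_obs()['time_s'])
E
```

```text
top [[-0.006, -0.977, 0.212, 0.14], [-1.0, 0.006, -0.002, 0.054], [0.001, -0.212, -0.977, 1.416], [0.0, 0.0, 0.0, 1.0]] 575.5959277821966
side [[-0.713, -0.329, 0.619, -0.186], [-0.701, 0.343, -0.626, 0.653], [-0.006, -0.88, -0.475, 0.543], [0.0, 0.0, 0.0, 1.0]] 454.6584787207488
[[-0.0, -0.962, -0.272, 0.07], [1.0, -0.0, 0.0, -0.0], [-0.0, -0.272, 0.962, -0.143], [0.0, 0.0, 0.0, 1.0]]
[[0.916, 0.402, -0.0, 0.231], [0.402, -0.916, 0.001, -0.526], [0.0, -0.001, -1.0, 0.231], [0.0, 0.0, 0.0, 1.0]] 0.15
```

View pics/top0.png

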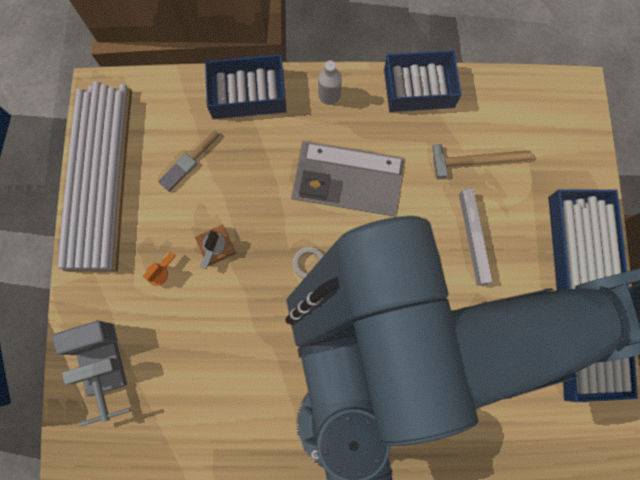

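View pics/side0.png

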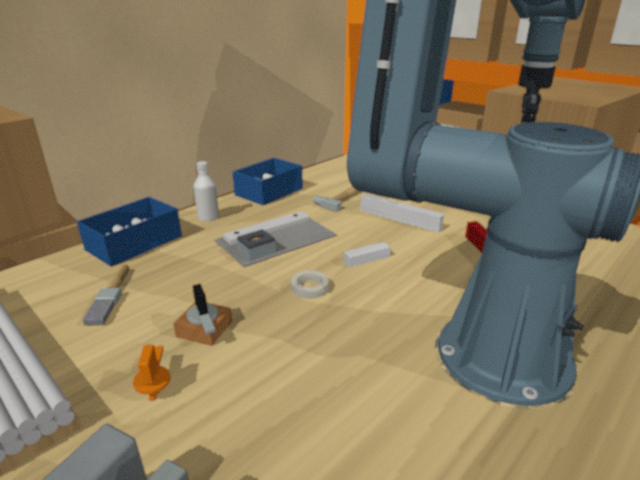

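The top view shows three groups that matter:
- **Straightedge:** the aluminium one at (476,236) fits. The offcut is short, and the red look-alike is behind the arm (side view, 477,237).
- **Key:** the grey and black one in the wooden rest at (213,243) fits. The orange one at (158,270) is the look-alike.
- **Jig:** at (348,178), with the socket at (318,184).

Next I'll measure these and confirm with an enlarged crop.

```bash
python3 - <<'E'
from h import *
import pickle
c=pickle.load(open('top.pkl','rb')); f=c['frame']; W=cloud(c); hsv=cv2.cvtColor(f,cv2.COLOR_BGR2HSV)
def rect(m,z,name):
    n,l,s,_=cv2.connectedComponentsWithStats(m.astype(np.uint8)); i=1+s[1:,4].argmax()
    v,u=np.nonzero(l==i); P=plane(c,np.c_[u,v],z)[:,:2]
    (ce,sz,a)=cv2.minAreaRect((P*1000).astype(np.float32)); b=cv2.boxPoints((ce,sz,a))
    e=[b[1]-b[0],b[2]-b[1]]; e=max(e,key=np.linalg.norm); print(name,len(u),np.round(ce,1),np.round(sz,1),'long dir deg',round(np.degrees(np.arctan2(e[1],e[0])),2))
def roi(x0,y0,x1,y1):
    r=np.zeros((480,640),bool); r[y0:y1,x0:x1]=1; return r
print(np.nanmedian(W[236-5:236+5,473:479,2]), np.nanmedian(W[200:205,360:370,2]),np.nanmedian(W[155:158,340:360,2]))
low=hsv[...,1]<60
rect(roi(450,180,500,290)&low&(W[...,2]>.03),.044,'SE depth')
rect(roi(450,180,500,290)&low&(hsv[...,2]>150),.044,'SE bright')
rect(roi(280,135,415,225)&low,.006,'plate')
rect(roi(280,135,415,225)&low&(hsv[...,2]>170),.018,'bar')
rect(roi(295,170,345,205)&(W[...,2]>.035),.046,'block')
rect(roi(190,220,240,275)&(hsv[...,2]<50)&(W[...,2]>.07),.088,'grip')
rect(roi(190,220,240,275)&(W[...,2]>.02),.032,'rest')
g=np.hstack([cv2.resize(f[125:225,280:420],(400,286)),cv2.resize(f[215:285,140:240],(400,286))]); g2=np.hstack([cv2.resize(f[180:300,440:608],(400,286)),np.zeros((286,400,3),np.uint8)])
cv2.imwrite('pics/crop.png',np.vstack([g,g2]))
E
```

```text
0.04510721680573093 0.006884585593398329 0.018821289476763092
SE depth 1185 [ 447.  -329.9] [240.9  35.1] long dir deg 7.45
SE bright 963 [ 449.6 -333.2] [239.7  27.4] long dir deg 7.57
plate 6352 [588. -40.] [318.9 193.2] long dir deg 79.84
bar 319 [649.9 -79.8] [137.7  35. ] long dir deg 79.3
block 641 [581.4  68.3] [70.6 64.3] long dir deg 79.7
grip 102 [428.5 313.5] [18.1 41.5] long dir deg -19.9
rest 1010 [425.3 320.4] [86.3 92.8] long dir deg -65.37
```

View pics/crop.png

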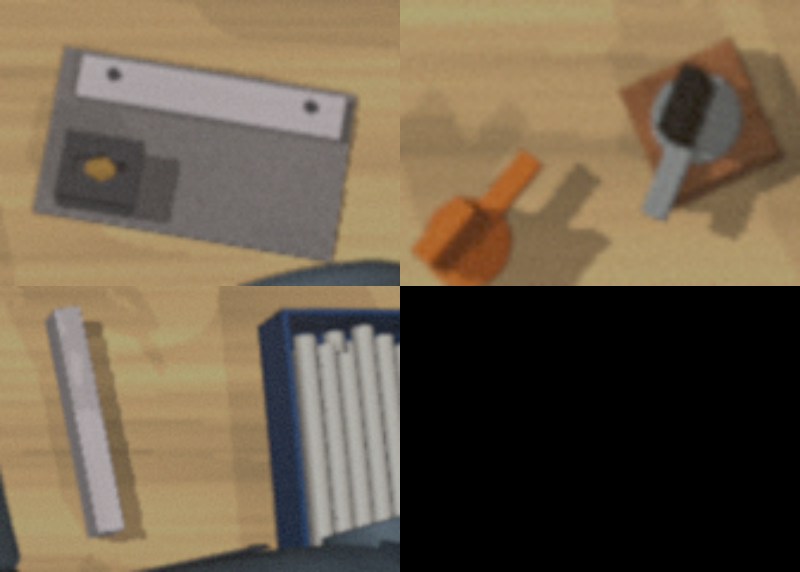

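The crop confirms it: the plain aluminium straightedge at the right, and the grey key with the black grip in the wooden rest. Moving above the straightedge first.

```bash
python3 -m handwheel '[[[1,27.7,-8.9,3,0,0,16.2],[1,27.7,-8.9,3,0,0,16.2],[1,27.7,-8.9,3,0,0,16.2],[1,27.7,-8.9,3,0,0,16.2],[1,27.7,-8.9,3,0,0,16.2],[1,27.7,-8.9,3,0,0,16.2],[1,27.7,-8.9,3,0,0,16.2]]]'
cat > se.py <<'E'
from h import *
import sys
z=float(sys.argv[1]); c=grab('wrist'); cv2.imwrite('pics/w%s.png'%sys.argv[2],c['frame']); W=cloud(c); t=T()
m=(abs(W[...,2]-z)<.006)
n,l,s,_=cv2.connectedComponentsWithStats(m.astype(np.uint8)); i=1+s[1:,4].argmax(); v,u=np.nonzero(l==i)
print(s[i], np.nanmedian(W[...,2][l==i]))
P=plane(c,np.c_[u,v],z)[:,:2]; ce,sz,a=cv2.minAreaRect((P*1000).astype(np.float32)); b=cv2.boxPoints((ce,sz,a)); e=max([b[1]-b[0],b[2]-b[1]],key=np.linalg.norm)
print('rect',np.round(ce,1),np.round(sz,1),np.degrees(np.arctan2(e[1],e[0])))
print('tcp',t.round(4).tolist()); d=np.r_[ce/1000-t[:2,3],0]; print('shift tool cm',(t[:3,:3].T@d*100).round(2), status.get_obs()['time_s'])
E
python3 se.py .044 1
```

```text
time_s: 1.02
eef_pos: [0.4488, -0.3337, 0.2011]
eef_rot: [-0.0, 0.998, 0.066, -0.0]
wrist_force: [-0.1, -0.9, -0.1]
opening: 1.001
grasp_force: 0.0
[ 297   77   35  259 8003] 0.04394292970588226
rect [ 450.7 -330.3] [237.6  27.9] 7.7576156
tcp [[0.9915, 0.13, -0.0004, 0.4485], [0.13, -0.9915, -0.0002, -0.3343], [-0.0004, 0.0001, -1.0, 0.2012], [0.0, 0.0, 0.0, 1.0]]Traceback (most recent call last):
  File "se.py", line 9, in <module>
    print('tcp',t.round(4).tolist()); d=np.r_[ce/1000-t[:2,3],0]; print('shift tool cm',(t[:3,:3].T@d*100).round(2), status.get_obs()['time_s'])
                                              ~~^~~~~
TypeError: unsupported operand type(s) for /: 'tuple' and 'int'
```

View pics/w1.png

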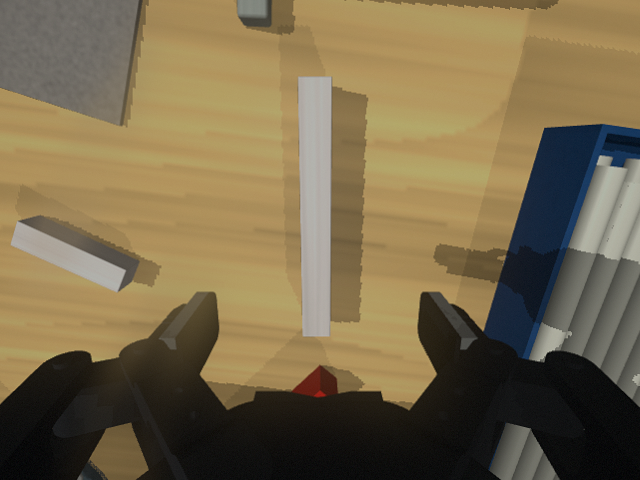

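The wrist view shows the straightedge upright in the image, x 299–331, y 77–336, with a red end below the gripper that I'll ignore. Descending to grip it.

```bash
sed -i 's#ce/1000#np.array(ce)/1000#' se.py; python3 -m handwheel '[[[1,0.3,-0.35,12,0,0,-0.3],[1,0.3,-0.35,12,0,0,-0.3],[1,0.3,-0.35,15,0,0,-0.3],[1,0.3,-0.35,18.5,0,0,-0.3],[1,0.3,-0.35,18.5,0,0,-0.3],[-1,0.3,-0.35,18.5,0,0,-0.3],[-1,0.3,-0.35,18.5,0,0,-0.3],[-1,0.3,-0.35,18.5,0,0,-0.3],[-1,0.3,-0.35,18.5,0,0,-0.3],[-1,0.3,-0.35,18.5,0,0,-0.3]]]'
```

```text
time_s: 2.33
eef_pos: [0.4523, -0.3307, 0.0178]
eef_rot: [0.001, 0.998, 0.068, 0.001]
wrist_force: [-0.8, -0.8, 5.6]
opening: 0.316
grasp_force: 60.3
```

```bash
python3 -m handwheel '[[[-1,0,0,-6,0,0,0],[-1,0,0,-12,0,0,0],[-1,10,-10,-17,0,0,-20],[-1,21,-28,-17,0,0,-72],[-1,21,-28,-17,0,0,-72],[-1,21,-28,-17,0,0,-72],[-1,21,-28,-17,0,0,-72],[-1,21,-28,-17,0,0,-72],[-1,21,-28,-17,0,0,-72],[-1,21,-28,-17,0,0,-72]]]'
python3 - <<'E'
from h import *
import pickle
c=grab('wrist'); pickle.dump(c,open('w2.pkl','wb')); cv2.imwrite('pics/w2.png',c['frame']); print(T().round(4).tolist(),status.get_obs()['opening'])
E
```

```text
time_s: 3.58
eef_pos: [0.621, -0.0228, 0.1855]
eef_rot: [-0.001, 0.767, 0.642, -0.001]
wrist_force: [0.3, 0.0, -4.3]
opening: 0.314
grasp_force: 60.8
[[0.1792, 0.9838, -0.0015, 0.6209], [0.9838, -0.1792, 0.0002, -0.0235], [-0.0, -0.0015, -1.0, 0.1856], [0.0, 0.0, 0.0, 1.0]] 0.31571113969773257
```

View pics/w2.png

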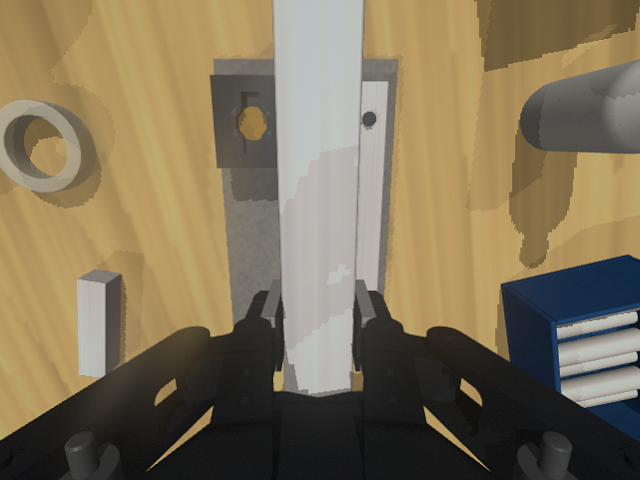

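The wrist view shows the block at (212–275, 75–168), the socket bore at (253,123), the bar's right strip at (362–388, 80–290), and the held straightedge in between. Now to fit the jig frame and the straightedge's yaw.

```bash
cat > jig.py <<'E'
from h import *
import pickle
c=pickle.load(open('w2.pkl','rb')); W=cloud(c); X=c['X']
def edge(z,tol,rows,u0,u1,side):
    px=[]
    for v in rows:
        u=np.nonzero(abs(W[v,u0:u1,2]-z)<tol)[0]
        if len(u): px.append([u0+(u.max()+.5 if side>0 else u.min()-.5),v])
    P=plane(c,px,z)[:,:2]; L=cv2.fitLine(P.astype(np.float32),cv2.DIST_HUBER,0,.0005,.0005).ravel()
    a=np.degrees(np.arctan2(L[1],L[0]))%180; return a,L[2:],L[:2]
def ends(z,tol,cols,v0,v1,top):
    px=[]
    for u in cols:
        v=np.nonzero(abs(W[v0:v1,u,2]-z)<tol)[0]
        if len(v): px.append([u,v0+(v.min()-.5 if top else v.max()+.5)])
    return plane(c,px,z)[:,:2].mean(0)
a1,p1,_=edge(.018,.004,range(95,260,3),364,420,1)
a2,p2,_=edge(.046,.005,range(80,160,3),195,260,-1)
a3,p3,_=edge(.006,.004,range(180,280,3),205,272,-1)
print('bar outer',a1,p1,'block left',a2,p2,'plate left',a3,p3)
th=np.radians(a1); ry=np.array([np.cos(th),np.sin(th)]); rx=np.array([ry[1],-ry[0]])
e1=ends(.046,.005,range(220,265,3),60,120,True); e2=ends(.046,.005,range(216,232,3),120,190,False); e3=ends(.018,.004,range(366,382,2),60,120,True)
print('ox from bar',p1@rx-.070,'block',p2@rx+.072,'plate',p3@rx+.080)
print('oy from block top',e1@ry-.120,'bottom',e2@ry-.050,'bar',e3@ry-.120)
ox=(p1@rx-.070); oy=(e1@ry+e2@ry)/2-.085; o=ox*rx+oy*ry; print('origin',o,'yaw',a1-90)
# held SE top: z
zt=np.nanmedian(W[150:250,300:340,2]); print('SE top z',zt)
for s in(-1,1): 
    a,p,_=edge(zt,.008,range(60,240,4),255,390,s); print('SE edge',a,p@rx-ox,p@ry-oy)
t=X@np.linalg.inv(np.array(c['hand_eye'])); print('tcp jig',t[:2,3]@rx-ox,t[:2,3]@ry-oy,'tool yaw',np.degrees(np.arctan2(t[1,0],t[0,0])))
v=np.nonzero((abs(W[:,320,2]-zt)<.008))[0]; P=plane(c,[[320,v.max()]],zt)[0,:2]; print('near end y',P@ry-oy,v.max())
E
python3 jig.py
```

```text
bar outer 79.680695 [0.6889279  0.02167671] block left 80.02584 [0.55526096 0.08093397] plate left 79.72102 [ 0.5306197  -0.01157789]
ox from bar 0.6039013 block 0.60378146 plate 0.6041108
oy from block top 0.0884136549154027 bottom 0.08868556377430585 bar 0.08818085794327338
origin [ 0.6099953  -0.02106181] yaw -10.319305
SE top z 0.21175181062338372
SE edge 79.77663 -0.002376616 0.0675730453315831
SE edge 79.79065 0.025383294 0.06764126284752854
tcp jig 0.011118378898921755 0.00021500711678922035 tool yaw 79.82589277271033
near end y -0.0308565490762917 396
```

The fits agree to about 0.3 mm. The straightedge is square to the jig, so I'll lower it into the lane 3 mm short of the bar.

```bash
python3 -m handwheel '[[[-1,0,0.15,6,0,0,0.1],[-1,0,0.15,11,0,0,0.1],[-1,0,0.15,14,0,0,0.1],[-1,0,0.15,15.2,0,0,0.1],[-1,0,0.15,15.8,0,0,0.1],[-1,0,0.15,16.1,0,0,0.1],[-1,0,0.15,16.2,0,0,0.1],[-1,0,0.15,16.2,0,0,0.1]]]'
```

```text
time_s: 4.62
eef_pos: [0.6237, -0.0242, 0.0252]
eef_rot: [0.001, 0.768, 0.641, 0.0]
wrist_force: [-0.4, -0.6, -4.3]
opening: 0.318
grasp_force: 60.7
```

```bash
python3 -m handwheel '[[[-1,0,0.1,0.15,0,0,0],[-1,0,0.25,0.15,0,0,0],[-1,0,0.35,0.15,0,0,0],[-1,0,0.45,0.15,0,0,0],[-1,0,0.45,0.15,0,0,0]]]'; python3 -c "
from h import *
t=T(); ry=np.array([np.cos(np.radians(79.68)),np.sin(np.radians(79.68))]); rx=np.array([ry[1],-ry[0]]); p=t[:2,3]; print(p@rx-.6039,p@ry-.0885,t[2,3],np.degrees(np.arctan2(t[1,0],t[0,0])))"
```

```text
time_s: 5.25
eef_pos: [0.6253, -0.0244, 0.0238]
eef_rot: [-0.002, 0.767, 0.641, -0.002]
wrist_force: [-12.2, 1.3, 11.1]
opening: 0.314
grasp_force: 63.0
0.015690382881910825 -0.0004997732546241918 0.02380721155844888 79.74683150381725
```

```bash
python3 -m handwheel '[[[-1,0,-0.1,-0.1,0,0,0],[-1,0,-0.1,-0.1,0,0,0],[0,0,-0.15,-0.1,0,0,0],[0,0,-0.15,-0.1,0,0,0],[0.3,0,-0.15,-0.1,0,0,0],[0.3,0,-0.15,-0.1,0,0,0],[0.3,0,-0.15,-4,0,0,0],[0.3,0,-0.15,-10,0,0,0],[0.3,0,-0.15,-16,0,0,0],[0.3,0,-0.15,-16,0,0,0]]]'
python3 - <<'E'
from h import *
c=grab('wrist'); W=cloud(c); cv2.imwrite('pics/w3.png',c['frame']); th=np.radians(79.68);ry=np.array([np.cos(th),np.sin(th)]); rx=np.array([ry[1],-ry[0]])
m=abs(W[...,2]-.05)<.004
P=W[m][:,:2]; jx=P@rx-.6039; jy=P@ry-.0885; k=(jx>-.008)&(jx<.04); 
v,u=np.nonzero(m); Q=plane(c,np.c_[u,v][k],.05)[:,:2]; ce,sz,a=cv2.minAreaRect((np.c_[Q@rx-.6039,Q@ry-.0885]*1000).astype(np.float32)); print(ce,sz,a,T()[:3,3],np.median(W[m][:,2][k]))
E
```

```text
time_s: 6.5
eef_pos: [0.63, -0.0254, 0.1899]
eef_rot: [0.005, 0.768, 0.641, 0.004]
wrist_force: [-0.3, -0.9, -0.8]
opening: 0.65
grasp_force: 0.0
(15.971132278442383, -2.466888427734375) (27.896825790405273, 238.24447631835938) 0.037548817694187164 [ 0.6279741  -0.02499166  0.18622145] 0.04998247999530436
```

View pics/w3.png

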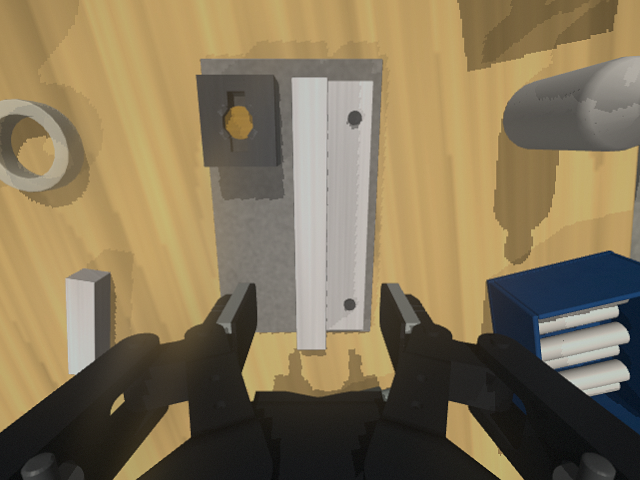

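The straightedge stands flush: measured jig x 15.97, y −2.5, angle 0.04°. In the image it is the strip at (293–327, 78–348). Now to the key.

```bash
python3 -m handwheel '[[[0.6,10,-8,-6.4,0,0,-20],[0.6,29.7,-25.7,-6.4,0,0,-80],[0.6,29.7,-25.7,-6.4,0,0,-80],[0.6,29.7,-25.7,-6.4,0,0,-80],[0.6,29.7,-25.7,-6.4,0,0,-80],[0.6,29.7,-25.7,-6.4,0,0,-80],[0.6,29.7,-25.7,-6.4,0,0,-80],[0.6,29.7,-25.7,-6.4,0,0,-80],[0.6,29.7,-25.7,-6.4,0,0,-80],[0.6,29.7,-25.7,-6.4,0,0,-80]]]'
cat > key.py <<'E'
from h import *
import sys
c=grab('wrist'); W=cloud(c); cv2.imwrite('pics/%s.png'%sys.argv[1],c['frame']); t=T()
hsv=cv2.cvtColor(c['frame'],cv2.COLOR_BGR2HSV)
def comp(m,z,name):
    n,l,s,_=cv2.connectedComponentsWithStats(m.astype(np.uint8)); i=1+s[1:,4].argmax(); v,u=np.nonzero(l==i)
    P=plane(c,np.c_[u,v],z)[:,:2]*1000; ce,sz,a=cv2.minAreaRect(P.astype(np.float32)); b=cv2.boxPoints((ce,sz,a)); e=max([b[1]-b[0],b[2]-b[1]],key=np.linalg.norm)
    print(name,len(u),s[i,:4],np.round(ce,1),np.round(sz,1),np.degrees(np.arctan2(e[1],e[0])),np.round(P.mean(0),1)); return np.array(ce)/1000
g=np.zeros((480,640),bool); 
near=np.linalg.norm(W[...,:2]-[.427,.317],axis=-1)<.09
p=comp(near&(abs(W[...,2]-.088)<.005),.088,'grip'); 
comp(near&(abs(W[...,2]-.047)<.0035),.047,'arm'); comp(near&(abs(W[...,2]-.039)<.003),.039,'flange')
comp(near&(abs(W[...,2]-.032)<.003),.032,'rest')
print(t[:3,3],np.degrees(np.arctan2(t[1,0],t[0,0])),'shift cm',t[:3,:3].T@np.r_[p-t[:2,3],0]*100,status.get_obs()['time_s'],status.get_obs()['q'])
E
python3 key.py k1
```

```text
time_s: 7.8
eef_pos: [0.4259, 0.313, 0.2456]
eef_rot: [-0.001, 0.177, 0.984, -0.001]
wrist_force: [0.2, -1.1, 0.5]
opening: 0.801
grasp_force: 0.0
grip 794 [317 202  18  47] [432.9 318.7] [15.8 43.3] -20.413645 [432.8 319.1]
arm 722 [318 151  16  46] [392.9 334.2] [15.2 44.3] -20.415735 [392.3 334.3]
flange 691 [299 190  19  49] [426.8 302.2] [19.  51.6] -20.468824 [427.3 303.9]
rest 2273 [275 171 100  90] [433.4 318.6] [76.1 76.1] 24.930222 [433.9 318.1]
[0.42614219 0.31300606 0.24594442] 159.58393165801013 shift cm [-0.43252235  0.77087265 -0.0012198 ] 7.85 [ 4.08845043e-01  6.52765718e-02  1.70513310e+00 -1.43029136e-05
  1.37262072e+00 -8.05621361e-01]
```

View pics/k1.png

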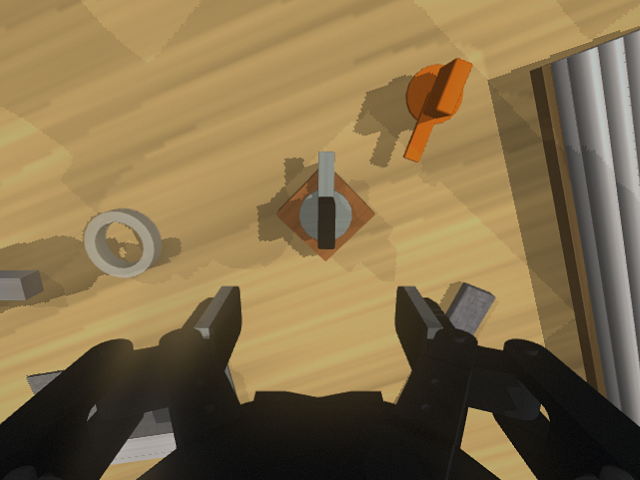

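The view shows the key with its black grip at (326,223) and its arm pointing up to (326,152) in the wooden rest. The orange look-alike is clear of it at (437,100). Grasping the key.

```bash
python3 -m handwheel '[[[0.4,-0.43,0.77,4,0,0,0],[0.4,-0.43,0.77,9,0,0,0],[0.4,-0.43,0.77,14,0,0,0],[0.4,-0.43,0.77,18,0,0,0],[0.4,-0.43,0.77,19.5,0,0,0],[0.4,-0.43,0.77,19.5,0,0,0],[-1,-0.43,0.77,19.5,0,0,0],[-1,-0.43,0.77,19.5,0,0,0],[-1,-0.43,0.77,19.5,0,0,0],[-1,-0.43,0.77,19.5,0,0,0]]]'; python3 -m handwheel '[[[-1,0,0,0,0,0,0],[-1,0,0,0,0,0,0]]]'; python3 -c "
from h import *
print(T().round(4))"
```

```text
time_s: 9.1
eef_pos: [0.4341, 0.3198, 0.0534]
eef_rot: [0.001, 0.176, 0.984, 0.001]
wrist_force: [-0.9, -1.2, 7.0]
opening: 0.179
grasp_force: 59.5
time_s: 9.35
eef_pos: [0.4341, 0.3198, 0.0534]
eef_rot: [0.001, 0.176, 0.984, 0.001]
wrist_force: [-0.2, -0.1, 5.8]
opening: 0.179
grasp_force: 59.5
[[-0.938   0.3466  0.0027  0.4341]
 [ 0.3466  0.938   0.001   0.3198]
 [-0.0022  0.0019 -1.      0.0534]
 [ 0.      0.      0.      1.    ]]
```

```bash
python3 -m handwheel '[[[-1,0,0,-5,0,0,0],[-1,0,0,-11,0,0,0],[-1,-6,-5,-14,0,0,20],[-1,-22.7,-18.2,-14,0,0,79.9],[-1,-22.7,-18.2,-14,0,0,79.9],[-1,-22.7,-18.2,-14,0,0,79.9],[-1,-22.7,-18.2,-14,0,0,79.9],[-1,-22.7,-18.2,-14,0,0,79.9],[-1,-22.7,-18.2,-14,0,0,79.9],[-1,-22.7,-18.2,-14,0,0,79.9]]]'; python3 -m handwheel '[[[-1,0,0,0,0,0,0],[-1,0,0,0,0,0,0]]]'; python3 - <<'E'
from h import *
import pickle
c=grab('wrist'); pickle.dump(c,open('w4.pkl','wb')); cv2.imwrite('pics/w4.png',c['frame']); print(T().round(4).tolist(),status.get_obs()['opening'])
E
```

```text
time_s: 10.6
eef_pos: [0.5824, 0.0696, 0.1916]
eef_rot: [-0.0, 0.769, 0.64, -0.0]
wrist_force: [-0.1, 0.3, -2.2]
opening: 0.178
grasp_force: 59.6
time_s: 10.85
eef_pos: [0.5825, 0.0699, 0.1918]
eef_rot: [-0.0, 0.767, 0.642, -0.0]
wrist_force: [-0.4, 0.2, -1.7]
opening: 0.177
grasp_force: 59.6
[[0.1755, 0.9845, -0.0002, 0.5826], [0.9845, -0.1755, 0.0, 0.0699], [0.0, -0.0002, -1.0, 0.1918], [0.0, 0.0, 0.0, 1.0]] 0.17805950420543412
```

View pics/w4.png

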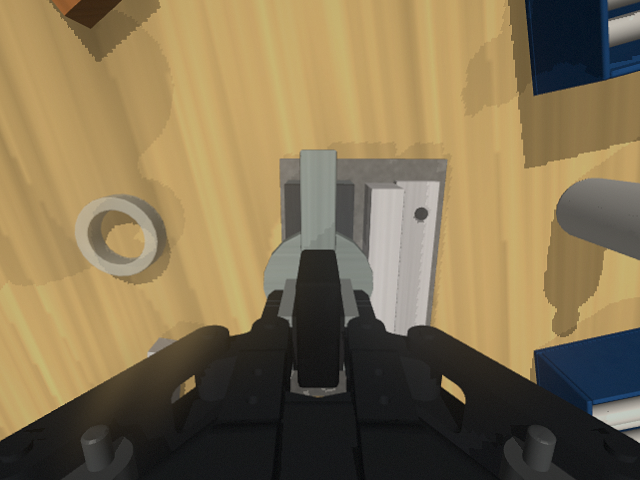

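The key is held straight, with its arm at (300–336, 150–248). The block is visible on either side of it, at (285–354, from row 183). I'll measure the key against the block in this one image so calibration errors cancel.

```bash
python3 - <<'E'
from h import *
import pickle
c=pickle.load(open('w4.pkl','rb')); W=cloud(c); X=c['X']; t=X@np.linalg.inv(np.array(c['hand_eye']))
Z=W[...,2]; th=np.radians(79.68); ry=np.array([np.cos(th),np.sin(th)]); rx=np.array([ry[1],-ry[0]])
J=lambda px,z:(lambda P:np.c_[P@rx-.6039,P@ry-.0885]*1000)(plane(c,px,z)[:,:2])
za=np.nanmedian(Z[170:235,310:326]); print('arm z',za)
def hor(z,tol,rows,u0,u1):
    L=[];Rr=[]
    for v in rows:
        u=np.nonzero(abs(Z[v,u0:u1]-z)<tol)[0]
        if len(u): L.append([u0+u.min()-.5,v]);Rr.append([u0+u.max()+.5,v])
    return J(L,z),J(Rr,z)
def ver(z,tol,cols,v0,v1):
    return np.median(J([[u,v0+np.nonzero(abs(Z[v0:v1,u]-z)<tol)[0].min()-.5] for u in cols],z)[:,1])
l,r=hor(za,.006,range(158,232,3),280,360)
m=(l+r)/2; f=np.polyfit(m[:,1],m[:,0],1); tip=ver(za,.006,range(306,332,3),130,180)
tj=np.array([t[:2,3]@rx-.6039,t[:2,3]@ry-.0885])*1000
print('arm width',np.median(r-l,0)[0],'angle deg(from jig y, + = toward x)',np.degrees(np.arctan(f[0])),'tip y',tip,'axis x,y',np.polyval(f,tip-66),tip-66,'tcp',tj,'yaw',np.degrees(np.arctan2(t[1,0],t[0,0])))
l,_=hor(.046,.005,range(188,230,3),275,299); _,r=hor(.046,.005,range(188,230,3),339,358)
print('block l,r x',np.median(l[:,0]),np.median(r[:,0]),'top y',ver(.046,.005,[288,291,294,342,345,348],165,215))
l,r=hor(.05,.004,range(192,300,4),362,410); print('SE x',np.median(l[:,0]),np.median(r[:,0]))
E
```

```text
arm z 0.18513333026268697
arm width 15.885002017438808 angle deg(from jig y, + = toward x) -0.13023826743552147 tip y 151.98978350144665 axis x,y -42.91298025226422 85.98978350144665 tcp [-43.30369931  84.65122906] yaw 79.90975240800381
block l,r x -72.10148091892266 -12.140460339979953 top y 120.84860527676376
SE x 1.5551586982336385 29.711261885463138
```

```bash
python3 -m handwheel '[[[-1,0,0.08,5,0,0,0.15],[-1,0,0.08,8.5,0,0,0.15],[-1,0,0.08,9.5,0,0,0.15],[-1,0,0.08,10,0,0,0.15],[-1,0,0.08,10.5,0,0,0.15],[-1,0,0.08,10.5,0,0,0.15]]]'; python3 -m handwheel '[[[-1,0,0,0.4,0,0,0],[-1,0,0,0.8,0,0,0],[-1,0,0,1.1,0,0,0],[-1,0,0,1.1,0,0,0]]]'
```

```text
time_s: 11.65
eef_pos: [0.5841, 0.0697, 0.0876]
eef_rot: [0.0, 0.768, 0.641, 0.001]
wrist_force: [-0.1, 0.4, -1.9]
opening: 0.179
grasp_force: 59.4
time_s: 12.15
eef_pos: [0.5841, 0.0697, 0.0762]
eef_rot: [0.0, 0.768, 0.641, 0.0]
wrist_force: [-0.2, -0.4, 3.5]
opening: 0.18
grasp_force: 60.4
```

Contact force matches the spring, so the foot is in the slot. Pushing home.

```bash
python3 -m handwheel '[[[-1,0,0,0.4,0,0,0],[-1,0,0,0.7,0,0,0],[-1,0,0,0.9,0,0,0],[-1,0,0,1.0,0,0,0],[-1,0,0,1.0,0,0,0],[-1,0,0,1.0,0,0,0]]]'
```

```text
time_s: 12.9
eef_pos: [0.5842, 0.0696, 0.0675]
eef_rot: [0.001, 0.768, 0.641, 0.0]
wrist_force: [-4.3, -0.5, 14.6]
opening: 0.176
grasp_force: 62.2
```

```bash
python3 -m handwheel '[[[-1,0,0,0.1,0,0,5],[-1,0,0,0.1,0,0,15],[-1,0.01,0,0.1,0,0,25],[-1,0.02,-0.01,0.1,0,0,35],[-1,0.04,-0.02,0.1,0,0,45],[-1,0.05,-0.02,0.1,0,0,55],[-1,0.06,-0.03,0.1,0,0,65],[-1,0.07,-0.03,0.1,0,0,75],[-1,0.08,-0.04,0.1,0,0,83],[-1,0.08,-0.04,0.1,0,0,90]]]'; python3 -m handwheel '[[[-1,0,0,0,0,0,0],[-1,0,0,0,0,0,0],[-1,0,0,0,0,0,0]]]'
python3 - <<'E'
from h import *
c=grab('wrist'); cv2.imwrite('pics/w5.png',c['frame']); t=T(); W=cloud(c);print(t.round(4).tolist(),'yaw',np.degrees(np.arctan2(t[1,0],t[0,0])),status.get_obs()['torque'])
np.save('W5.npy',W)
E
```

```text
time_s: 14.15
eef_pos: [0.5845, 0.0715, 0.0675]
eef_rot: [-0.001, 0.996, -0.092, 0.001]
wrist_force: [-5.5, 3.4, 19.4]
opening: 0.178
grasp_force: 62.8
time_s: 14.52
eef_pos: [0.5845, 0.0714, 0.0675]
eef_rot: [-0.001, 0.996, -0.09, 0.001]
wrist_force: [-5.5, 3.4, 19.5]
opening: 0.182
grasp_force: 62.9
[[0.9838, -0.1795, 0.0028, 0.5845], [-0.1795, -0.9838, 0.001, 0.0713], [0.0025, -0.0014, -1.0, 0.0675], [0.0, 0.0, 0.0, 1.0]] yaw -10.340470240141647 [ 0.44565624  0.88265469 -0.06025912]
```

View pics/w5.png

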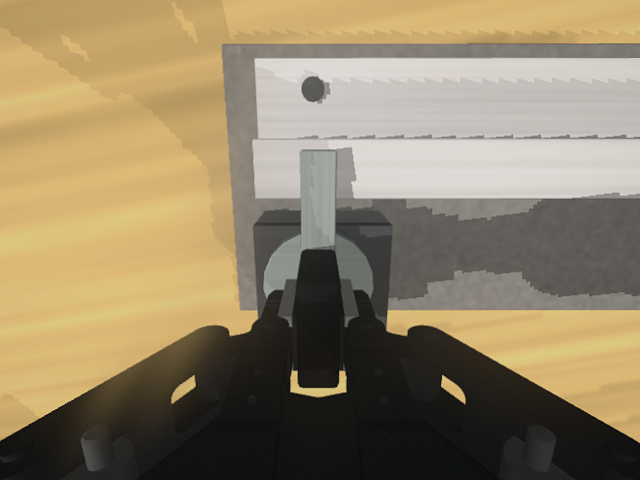

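The view shows the key's arm at (318,150–248) lying over the straightedge, which is still flush with the bar. The press is about 20 N with the key fully home, so I'm handing in.

```bash
python3 -c "
from bench import ctrl
print(ctrl.hand_in())"
```

```text
the job is handed in; nothing more can be done
None
```

The job is handed in at about 14.6 s on the robot's clock, verdict not reported back: the straightedge measured flush against the bar, and the key is a quarter turn clockwise with its arm over the straightedge, gripped and pressed home.

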